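# Pop open the long snack box on the high chair tray

## Robot

A 6-joint arm with a two-finger parallel gripper is mounted at the origin on the work surface. World frame = base frame: x ahead of the robot, y to its left, z up, the work surface at z = 0. Lengths are in m, angles in rad, forces in N, time in s.
With the tool pointing down it reaches from about 0.425 to 1.125 m from the base axis. Payload 14.9 kg.
Tool frame: the origin (TCP) lies midway between the tips of the shut fingers; the grasp point (between the pads) lies 19 mm behind it; z points along the fingers, y is the direction in which the jaws open and shut (so a half turn about z gives the same grasp; the last joint's range is limited). The gripper opens to 91 mm and grips with 3 to 60 N. Pads are 32 mm wide; open, the fingers measure 118 mm over their backs; the gripper's body (76 mm by 178 mm) begins 60 mm behind the grasp point.
Start: joints at [-1.351, 0.379, 1.734, -0, 1.028, -0.033], TCP at [0.175, -0.678, 0.214] pointing down, gripper open.
Joint ranges: [-2.77, 2.77], [-0.74, 2.19], [0, 2.66], [-1.06, 4.2], [0.31, 2.87], [-3.08, 3.08]. Speed limits (rad/s): [1.89, 1.89, 2.39, 3.14, 3.14, 3.14].

## Interface

Orientations are given as a unit quaternion [w, x, y, z].
In Python, from cell import env gives the robot as it stands.
- The arm moves only by the shell command python3 -m inch 'ROWS' [FORCE]. ROWS is JSON, a list of rows, each a list of 5 numbers: the shift along the tool's x, y, z in cm, then the turn about the tool's z in rad, then the closure in counts, from 0 (fully open) to 255 (shut). A call has 1 to 20 rows; each row is the pose to reach, as a shift and turn from the pose commanded when the call began, along the tool's axes at that moment; what a row does not reach only later rows make up. A row lasts 1/10 s, in which the tool goes at most 50 mm and 8.59 degrees, less where a joint would pass 70% of its speed; a pose out of reach is approached as far as the arm can. A call with a gripper value outside its range is refused whole. The fingers move at their own pace and stop on an object; FORCE is the grip in N (left out, the last holds). Time passes only in rows, so rows that repeat a pose let the fingers close. It gives the time, the measured TCP pose, the force and the opening at its end, in the units of the state.
- env.read_state(): the state, without advancing time (a new reading comes with each control period).
- env.camera(name): name is "scene" or "top"; returns a dict with "image" (480x640x3 uint8, blue, green, red), "camera_matrix" (3x3 intrinsics, pixels), "eye" and "rotation" of the camera in the world. Camera axes: x right, y up, looking along -z (the intrinsics and any distortion apply to the point x, -y, -z); pixel columns grow to the right and rows downward; lengths in m; the calibration is good to about 2 mm. A picture is of the moment at which its call begins. There is no depth.
- env.hand_in(): hands the job in, once; it reports no verdict.
The state is a dict: "t": time; "joint_positions": joint angles; "qvel": joint speeds; "effort": joint torques, N m; "ee_pos": TCP position; "ee_rot": TCP orientation; "contact_force": force on the tool from outside, world axes, zero at the start; "torque": the same for the moment, N m; "width": finger opening in m.
Only numpy, scipy, OpenCV 4.12 (cv2) and the standard library are available. Lean on these libraries where they do the work, as an engineer would, in place of code of your own. Each camera call takes 0.05 s, during which the arm holds its last target. There are 200 camera calls.

## Task

Open the long snack box for the toddler: press its front clip down until the lid springs ajar, then push the lid all the way back with a fingertip so that it stays open past upright. Touch only, lifting nothing: the long box stays where it stands, the short snack box stays shut, and everything else on the tray is left in its place.

Things in the scene. Friction and masses are not known exactly. Their poses are not given: they have to be found in the camera images.
- long_box: The long blue snack box, to be opened; loose, about 0.5 kg. Origin: on its underside below the middle of the lidded part; x points from clip to hinge, y along the box, z up. Lidded part: x -47 to 45 mm, 150 mm along y, 50 mm high plus a 6 mm lid. A step 24 mm high runs in front of it to x = -92 mm; the clip sits over the middle of the step. Underside 6 mm above the bench, on the tray floor.
- long_pad (a point): Top of the rounded ridge, 42 mm long in y, across the long box's grey clip, where it is pressed: box x -80, y 0, z 47 mm at rest. The clip's flat pad, 40 (y) by 34 mm (x), lies 5 mm lower. Pressed straight down some 5 mm here (about 5 N) it lets the lid go; it stops after 8 mm (7 N) and springs back when released.
- long_clip (a joint): Angle of the long box's clip in rad: 0 at rest, lid released at about 0.2, 0.32 pressed to its stop. It rocks about a line along y at box x -54, z 36 mm; its hook, a 40 mm wide upright at box x -56 to -52 mm, rises to z 60 mm and holds the lid's front tongue.
- long_lid (a joint): Angle of the long box's lid in rad: 0 shut; once released a spring lifts it to about 0.75 (ajar) with no help; 1.57 upright; 1.9 is its stop. The hinge is stiff, so the lid stays where it is pushed beyond that (up to 0.9 N at its front edge). While the clip holds, the lid cannot be opened.
- long_hinge (a point): Middle of the long box's hinge line, at box x = 45, y = 0, z = 50 mm; the hinge line runs along box y. The underside of the lid is the plane through it.
- long_edge (a point): Middle of the front edge of the long box's lid, on its underside, 90 mm from the hinge line (a 5 mm tongue, 24 mm wide, stands out in front of it). It moves with the lid, on an arc of 90 mm about the hinge.
- short_box: The short blue snack box, to be left alone: same build, clip and lid as the long one but only 95 mm along y. Loose, 450 g. Origin and axes as for the long box. The two boxes may stand either way round, left or right.
- short_lid (a joint): Angle of the short box's lid in rad, 0 shut. It has to stay shut.
- cup: Stainless steel sippy cup with a grey lid, spout and two small handles, 66 mm diameter (100 mm over the handles), 111 mm high, 220 g, standing loose between the fronts of the boxes. Origin: centre of its underside.
- bowl: Green silicone suction bowl, 108 mm across, 45 mm high, stuck fast to the tray behind the boxes. Origin: centre of its underside.
- spoon_a: Bamboo spoon, 134 mm long, 8 mm high, loose, lying along the far rim of the tray on the left. Its x axis runs along it, towards the bowl end.
- spoon_b: Bamboo spoon like the other, on the right.
- tray: White moulded high chair tray, fixed, 400 mm (x) by 640 mm (y), floor 6 mm thick, rim 22 mm high. Origin: centre of its underside, on the bench. Other kitchen items stand along the bench's sides and far edge, outside the tray, up to 180 mm high.
There are look-alikes about, which are no part of the job. What is shaped like the long_box but pink is not meant. Leave any yellow look-alike of the cup alone.

How it is judged:
By the outcome, as a careful person would: the job done as asked, in the order asked, and still so for the second after the job is handed in, with the robot touching nothing.
It also fails if it takes over 42 s, if anything falls off the work surface, if the arm or the gripper's body presses on something with over 40 N, if the wrist force passes 120 N, or if a joint passes its speed limit or range.

## Working session

There is one attempt and no reset: what is moved stays moved. The work goes in short steps, Python scripts to look and compute and a shell command to move; the robot and the scene stay as the last step left them, time stands still between calls to the robot, and variables do not carry over. Pictures are saved under pics/ and viewed, about 8 in all and at most 12, crops included, and the job is handed in when it is done.

```bash
mkdir -p pics; python3 - <<'E'
from cell import env
import cv2
for n in("scene","top"):
    c=env.camera(n);cv2.imwrite(f"pics/{n}0.png",c["image"]);print(n,c["camera_matrix"],c["eye"],c["rotation"],[k for k in c])
s=env.read_state();print(s["t"],s["ee_pos"],s["ee_rot"],s["width"])
E
```

```text
scene [[522.95965684   0.         317.49732449]
 [  0.         522.95965684 243.08005752]
 [  0.           0.           1.        ]] [ 1.03622023 -0.36165033  1.0769458 ] [0.84476376 0.26420096 0.136296   0.4449668 ] ['image', 'camera_matrix', 'eye', 'rotation']
top [[553.86315752   0.         329.06897563]
 [  0.         553.86315752 222.13745152]
 [  0.           0.           1.        ]] [0.26818495 0.04580016 1.26139197] [ 0.70990315  0.06630604 -0.05487482 -0.69902058] ['image', 'camera_matrix', 'eye', 'rotation']
0.1 [ 0.17500783 -0.67741394  0.21335286] [-4.81451940e-04  9.92022923e-01  1.26056683e-01 -3.87271538e-05] 0.09103072251932876
```

View pics/top0.png

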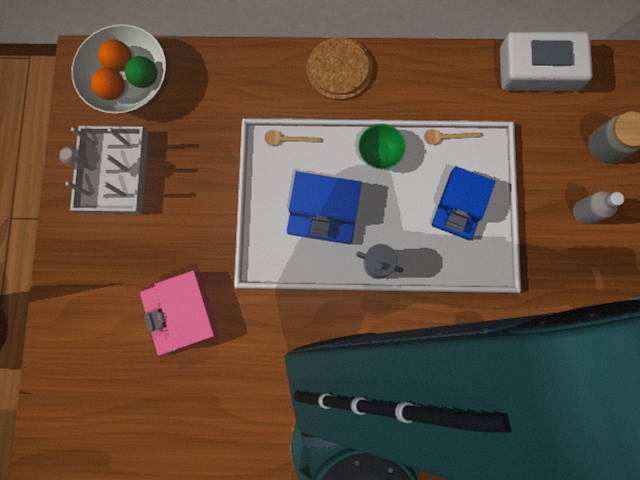

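View pics/scene0.png

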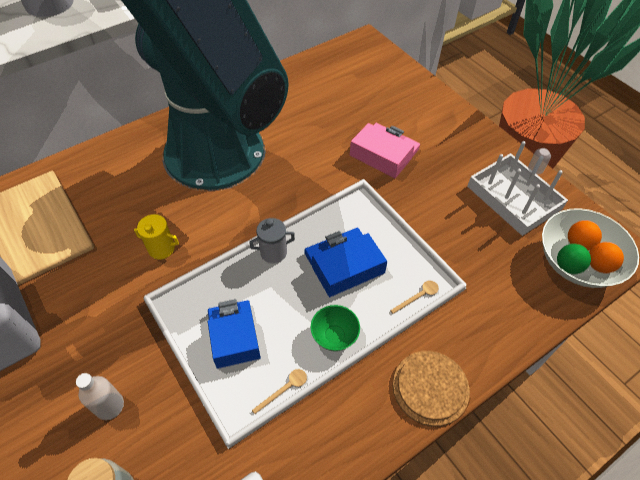

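The two top-view blue boxes are the one at (328,207), about 68 px wide, and the one at (463,203), about 45 px wide. The left one is the long box. The pink look-alike at (178,312) and the yellow cup are outside the tray. I'll confirm this in an enlarged crop.

```bash
cat > h.py <<'E'
import numpy as np,cv2
from scipy.spatial.transform import Rotation as R
def rot(q): return R.from_quat([q[1],q[2],q[3],q[0]]).as_matrix()
def cast(c,uv,z):
    d=np.linalg.inv(c["camera_matrix"])@[uv[0],uv[1],1]; d=rot(c["rotation"])@(d*[1,-1,-1])
    return c["eye"]+d*(z-c["eye"][2])/d[2]
def proj(c,p):
    q=(rot(c["rotation"]).T@(np.array(p)-c["eye"]))*[1,-1,-1]; q=c["camera_matrix"]@q; return q[:2]/q[2]
E
python3 - <<'E'
from h import *
from cell import env
c=env.camera("top");im=c["image"]
a=cv2.resize(im[160:290,270:400],None,fx=4.5,fy=4.5,interpolation=cv2.INTER_CUBIC)
cv2.imwrite("pics/crop1.png",a)
d=env.camera("scene")
b=cv2.resize(d["image"][215:305,295:395],None,fx=6,fy=6,interpolation=cv2.INTER_CUBIC)
cv2.imwrite("pics/crop2.png",b)
for n,cc in(("top",c),("scene",d)):
  h=cv2.cvtColor(cc["image"],cv2.COLOR_BGR2HSV);m=cv2.inRange(h,(110,120,40),(130,255,255))
  for k in cv2.findContours(m,0,2)[0]:
    if cv2.contourArea(k)>300: print(n,cv2.contourArea(k),cv2.approxPolyDP(k,3,True)[:,0].tolist())
print([cast(c,p,.022)[:2].round(3) for p in((242,120),(514,122),(237,288),(520,291))])
E
```

```text
top 4046.5 [[296, 172], [287, 232], [350, 243], [361, 182]]
top 2726.5 [[454, 167], [432, 225], [470, 239], [495, 181]]
scene 366.0 [[258, 349], [213, 358], [220, 367], [233, 364], [226, 360], [229, 356], [235, 363], [259, 358]]
scene 1715.5 [[305, 249], [325, 290], [334, 291], [329, 296], [385, 269], [386, 260], [362, 270], [362, 278], [357, 271], [349, 277], [343, 271], [348, 269], [347, 264], [343, 265], [344, 250], [335, 250], [334, 256], [329, 251], [324, 254], [327, 247], [341, 243], [343, 246], [346, 240], [332, 247], [326, 240]]
[array([0.724, 0.277]), array([ 0.726, -0.36 ]), array([0.331, 0.271]), array([ 0.334, -0.357])]
```

View pics/crop1.png

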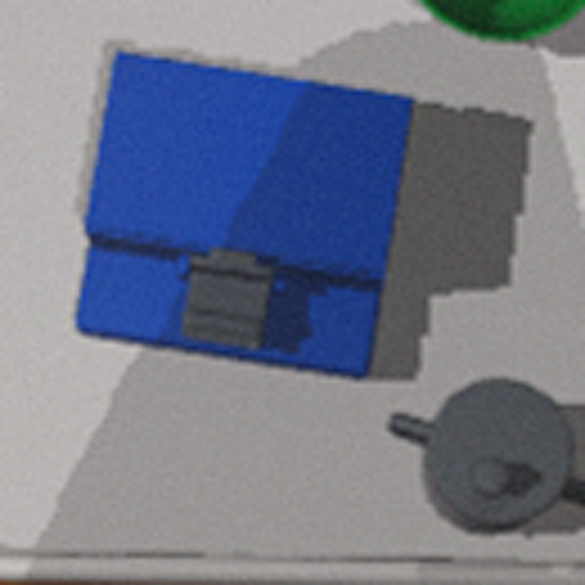

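View pics/crop2.png

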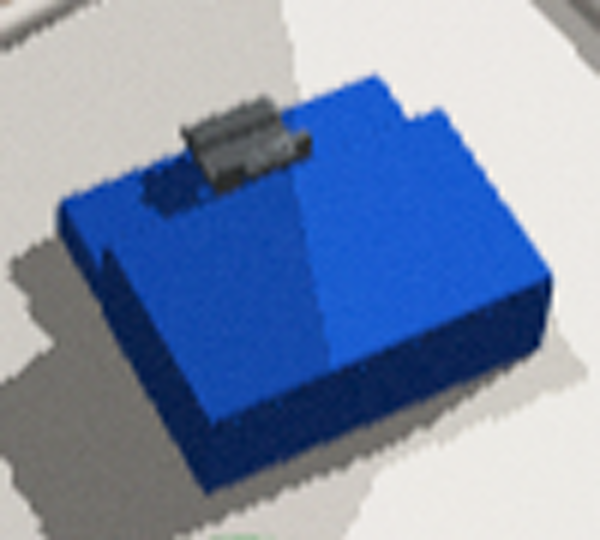

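The crop confirms a plain blue box with the clip at about px (320,227). I'll fit its pose from the lid and step corners.

```bash
cat >> h.py <<'E'
def fit(model,world):
    A=np.array(model,float);B=np.array(world);a=A-A.mean(0);b=B-B.mean(0)
    th=np.arctan2((a[:,0]*b[:,1]-a[:,1]*b[:,0]).sum(),(a*b).sum())
    M=np.array([[np.cos(th),-np.sin(th)],[np.sin(th),np.cos(th)]]);o=B.mean(0)-M@A.mean(0)
    return th,M,o,B-(A@M.T+o)
E
python3 - <<'E'
from h import *
from cell import env
c=env.camera("top");d=env.camera("scene")
cr=lambda x,y:(270+x/4.5-.4,160+y/4.5-.4)
sc=lambda x,y:(295+x/6-.4,215+y/6-.4)
# model, pixel, z
T=[((45,75),cr(115,51),.062),((45,-75),cr(413,98),.062),((-45,-75),cr(384,281),.062),((-45,75),cr(89,234),.062),((-92,75),cr(78,330),.030),((-92,-75),cr(370,378),.030)]
S=[((45,75),sc(552,276),.062),((45,-75),sc(210,424),.062),((-45,-75),sc(104,247),.062),((-45,75),sc(442,110),.062),((-92,-75),sc(60,203),.030),((-92,75),sc(378,74),.030)]
for n,cc,L in(("top",c,T),("scene",d,S)):
    W=[cast(cc,p,z)[:2] for _,p,z in L]
    th,M,o,r=fit([np.array(m)/1000 for m,_,_ in L],W)
    print(n,"yaw",th,"o",o,"\n",(r*1000).round(1).tolist())
    for nm,p in(("pad",(-.08,0)),("edge",(-.045,0)),("hinge",(.045,0))): print(nm,(M@p+o).round(4))
print(cast(c,cr(226,314),.053),"ridge top"); print("cup",cast(c,(270+500/4.5,160+455/4.5),.1))
s=env.read_state();print(s["t"],s["ee_pos"],rot(s["ee_rot"]).round(3).tolist(),s["joint_positions"])
E
```

```text
top yaw -0.14234469420452484 o [0.53433356 0.07640576] 
 [[1.5, 0.5], [0.7, 0.9], [-2.2, 1.7], [-2.2, -2.0], [1.5, -1.7], [0.7, 0.6]]
pad [0.4551 0.0878]
edge [0.4898 0.0828]
hinge [0.5789 0.07  ]
scene yaw -0.14499597349791873 o [0.53970573 0.0760047 ] 
 [[-2.3, -0.8], [-1.4, 1.3], [0.3, -0.1], [0.6, -0.7], [1.9, 2.1], [0.9, -1.8]]
pad [0.4605 0.0876]
edge [0.4952 0.0825]
hinge [0.5842 0.0695]
[0.46092148 0.08733739 0.053     ] ridge top
cup [ 0.38780865 -0.04432914  0.1       ]
0.3 [ 0.17502399 -0.67766304  0.21371232] [[0.968, 0.25, -0.0], [0.25, -0.968, 0.0], [-0.0, -0.0, -1.0]] [-1.35133552e+00  3.79113757e-01  1.73434100e+00 -1.52396913e-05
  1.02851179e+00 -3.32783193e-02]
```

The pad is at about (0.4585, 0.088), and the two views agree to within 5 mm. The box yaw is -0.143. The fitted box is 150 mm long at its known heights, and the pad is 0.467 m from the base, so it is reachable. I'll swing in along a curve with the fingers shut and hover high.

```bash
python3 -m inch '[[39.7,-23.6,0,0.4,255],[39.7,-23.6,0,0.4,255],[39.7,-23.6,0,0.4,255],[39.7,-23.6,0,0.4,255],[39.7,-23.6,0,0.4,255],[39.7,-23.6,0,0.4,255],[39.7,-23.6,0,0.4,255],[39.7,-23.6,0,0.4,255],[39.7,-23.6,0,0.4,255],[46.6,-67,0,0.4,255],[46.6,-67,0,0.4,255],[46.6,-67,0,0.4,255],[46.6,-67,0,0.4,255],[46.6,-67,0,0.4,255],[46.6,-67,0,0.4,255],[46.6,-67,0,0.4,255],[46.6,-67,0,0.4,255],[46.6,-67,0,0.4,255],[46.6,-67,0,0.4,255],[46.6,-67,0,0.4,255]]' 20
python3 - <<'E'
from h import *
from cell import env
s=env.read_state();m=rot(s["ee_rot"]);print(s["t"],s["ee_pos"],m.round(3).tolist(),s["contact_force"],s["joint_positions"].round(2) if hasattr(s["joint_positions"],"round") else s["joint_positions"])
print("to pad, tool cm",100*m.T@(np.array([.4585,.0877,.053])-s["ee_pos"]))
E
```

```text
t: 2.3
ee_pos: [0.4586, 0.0883, 0.214]
ee_rot: [0.0, 0.997, -0.072, 0.0]
contact_force: [-0.4, -0.1, 0.5]
width: 0.0002
2.3 [0.45856165 0.08828    0.21400638] [[0.99, -0.144, 0.0], [-0.144, -0.99, -0.0], [0.0, 0.0, -1.0]] [-0.40162681 -0.14190535  0.48421956] [ 0.14  0.    2.19 -0.    0.95  1.86]
to pad, tool cm [7.50965051e-05 5.71680026e-02 1.61006426e+01]
```

```bash
python3 -m inch '[[0,0,5,0,255],[0,0,10,0,255],[0,0,14,0,255],[0,0,14.5,0,255],[0,0,14.5,0,255],[0,0,14.5,0,255]]'
python3 - <<'E'
from h import *
from cell import env
d=env.camera("scene");t=env.camera("top")
a=cv2.resize(d["image"][195:305,275:405],None,fx=4,fy=4,interpolation=cv2.INTER_CUBIC)
b=cv2.resize(t["image"][160:270,270:400],None,fx=4,fy=4,interpolation=cv2.INTER_CUBIC)
cv2.imwrite("pics/hov.png",cv2.resize(np.hstack([a,b]),None,fx=.76,fy=.76))
E
```

```text
t: 2.9
ee_pos: [0.4601, 0.0871, 0.0707]
ee_rot: [-0.0, 0.997, -0.074, 0.001]
contact_force: [0.9, 0.3, -0.2]
width: 0.0004
```

View pics/hov.png

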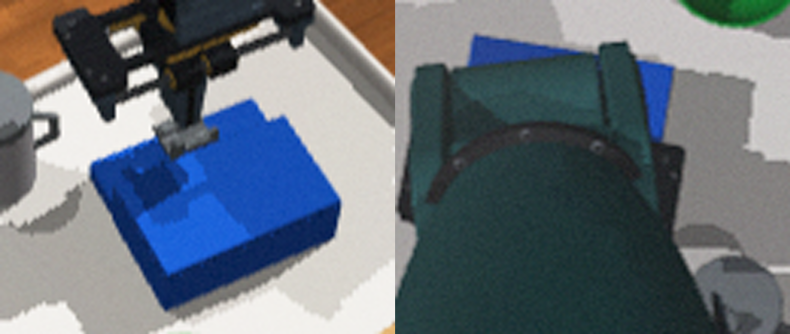

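The left half shows the shut fingertip directly over the clip, with the body clear of the lid and cup. Next is the press.

```bash
python3 -m inch '[[0,0,0.8,0,255],[0,0,1.5,0,255],[0,0,1.8,0,255],[0,0,2.0,0,255],[0,0,2.2,0,255],[0,0,2.3,0,255],[0,0,2.3,0,255]]'
python3 -m inch '[[0,0,0.1,0,255],[0,0,0.2,0,255],[0,0,0.2,0,255]]'
```

```text
t: 3.7
ee_pos: [0.4581, 0.0875, 0.0458]
ee_rot: [0.0, 0.997, -0.074, -0.001]
contact_force: [-4.5, 1.8, 8.1]
width: 0.0007
t: 4.0
ee_pos: [0.4581, 0.0876, 0.0447]
ee_rot: [0.0, 0.997, -0.073, -0.001]
contact_force: [-17.4, -0.3, 38.6]
width: 0.0006
```

The clip is on its stop, so I'll back off straight up and look.

```bash
python3 -m inch '[[0,0,-0.5,0,255],[0,0,-1.5,0,255],[0,0,-3,0,255],[0,0,-5,0,255],[0,0,-5,0,255],[0,0,-5,0,255]]'
python3 - <<'E'
from h import *
from cell import env
d=env.camera("scene");t=env.camera("top")
a=cv2.resize(d["image"][195:305,275:405],None,fx=4,fy=4,interpolation=cv2.INTER_CUBIC)
b=cv2.resize(t["image"][160:270,270:400],None,fx=4,fy=4,interpolation=cv2.INTER_CUBIC)
cv2.imwrite("pics/rel.png",cv2.resize(np.hstack([a,b]),None,fx=.76,fy=.76))
E
```

```text
t: 4.6
ee_pos: [0.4589, 0.0875, 0.0941]
ee_rot: [-0.0, 0.997, -0.074, 0.001]
contact_force: [-0.8, -0.6, -0.3]
width: 0.0004
```

View pics/rel.png

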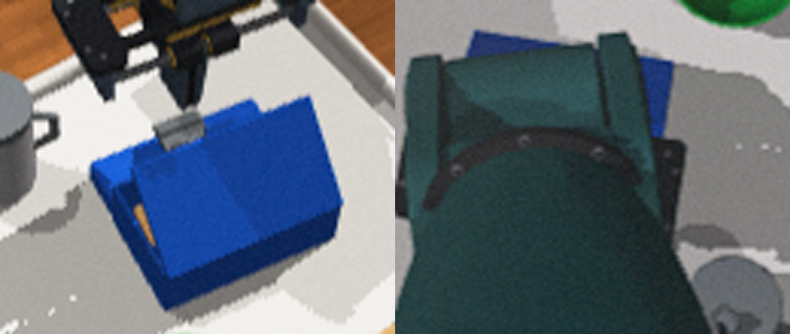

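The lid is ajar in the left half and the box hasn't moved. I'll push along the lid's arc with the tip just under the front edge.

```bash
python3 -m inch '[[1.5,0,-0.8,0,255],[2.7,0,-0.9,0,255],[3.4,0,-1.0,0,255],[4.0,0,-1.2,0,255],[4.6,0,-1.5,0,255],[5.2,0,-1.8,0,255],[5.8,0,-2.1,0,255],[6.4,0,-2.4,0,255],[7.0,0,-2.6,0,255],[7.6,0,-2.8,0,255],[8.2,0,-3.0,0,255],[8.8,0,-3.2,0,255],[9.4,0,-3.4,0,255],[10,0,-3.5,0,255],[10.5,0,-3.5,0,255],[11,0,-3.5,0,255],[11.5,0,-3.5,0,255],[11.5,0,-3.5,0,255]]'
python3 - <<'E'
from h import *
from cell import env
d=env.camera("scene")
cv2.imwrite("pics/push.png",cv2.resize(d["image"][175:305,265:415],None,fx=4,fy=4,interpolation=cv2.INTER_CUBIC))
E
```

```text
t: 6.5
ee_pos: [0.573, 0.0705, 0.1289]
ee_rot: [-0.0, 0.997, -0.074, 0.0]
contact_force: [-0.3, -0.1, -0.2]
width: 0.0007
```

View pics/push.png

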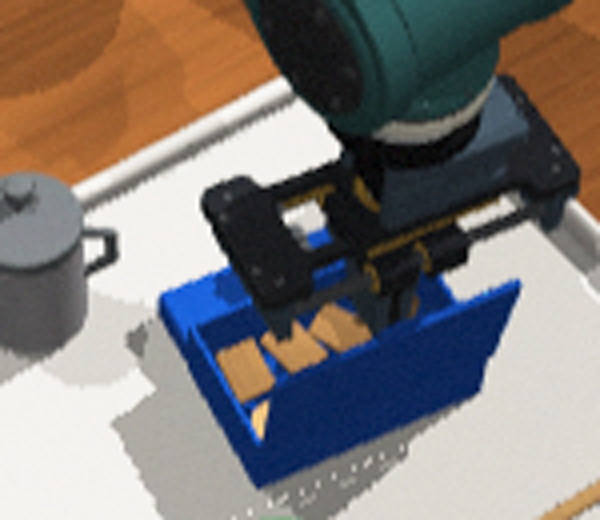

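```bash
python3 - <<'E'
from h import *
from cell import env
d=env.camera("scene")
o=np.array([.537,.0762]);t=-.1435;M=np.array([[np.cos(t),-np.sin(t)],[np.sin(t),np.cos(t)]])
print("seen outer +y corner crop(520,285)->",265+520/4,175+285/4)
for th in(1.3,1.4,1.5,1.6,1.7,1.8,1.9):
    r=[]
    for y in(.075,-.075):
      for h in(0,.006):
        x=.045-.09*np.cos(th)+h*np.sin(th);z=.056+.09*np.sin(th)+h*np.cos(th)
        q=M@[x,y]+o; r+=((proj(d,[*q,z])-[265,175])*4).round().tolist()
    print(th,r)
E
```

```text
seen outer +y corner crop(520,285)-> 395.0 246.25
1.3 [482.0, 229.0, 487.0, 235.0, 239.0, 329.0, 244.0, 336.0]
1.4 [490.0, 238.0, 496.0, 245.0, 246.0, 340.0, 251.0, 347.0]
1.5 [499.0, 249.0, 505.0, 257.0, 254.0, 351.0, 259.0, 360.0]
1.6 [507.0, 261.0, 513.0, 269.0, 262.0, 364.0, 267.0, 373.0]
1.7 [516.0, 274.0, 521.0, 283.0, 269.0, 378.0, 275.0, 387.0]
1.8 [524.0, 288.0, 529.0, 297.0, 277.0, 393.0, 282.0, 403.0]
1.9 [532.0, 302.0, 537.0, 312.0, 285.0, 408.0, 289.0, 418.0]
```

The lid is at about 1.72 rad, already past upright. I'll nudge it a little further towards the stop and then withdraw.

```bash
python3 -m inch '[[0.3,0,0,0,255],[0.6,0,0,0,255],[0.9,0,0,0,255],[0.9,0,0,0,255]]'; python3 -m inch '[[-1,0,0,0,255],[-3,0,-1,0,255],[-6,0,-5,0,255],[-10,0,-9,0,255],[-10,5,-12,0,255],[-10,10,-12,0,255],[-10,15,-12,0,255],[-10,20,-12,0,255],[-10,25,-12,0,255],[-10,30,-12,0,255],[-10,35,-12,0,255],[-10,35,-12,0,255],[-10,35,-12,0,255]]'
python3 - <<'E'
from h import *
from cell import env
d=env.camera("scene");t=env.camera("top")
a=cv2.resize(d["image"][175:465,140:470],(400,352));b=cv2.resize(t["image"][110:300,230:530],(400,253))
b=np.vstack([b,np.zeros((99,400,3),np.uint8)])
cv2.imwrite("pics/fin.png",np.hstack([a,b]))
cv2.imwrite("pics/fin2.png",cv2.resize(d["image"][175:305,265:415],None,fx=4,fy=4,interpolation=cv2.INTER_CUBIC))
for n in("top",):
  h=cv2.cvtColor(t["image"],cv2.COLOR_BGR2HSV);m=cv2.inRange(h,(110,120,40),(130,255,255))
  for k in cv2.findContours(m,0,2)[0]:
    if cv2.contourArea(k)>300: print(cv2.approxPolyDP(k,3,True)[:,0].tolist())
E
```

```text
t: 7.0
ee_pos: [0.5818, 0.0693, 0.129]
ee_rot: [-0.0, 0.997, -0.074, 0.0]
contact_force: [-0.4, 0.2, -0.3]
width: 0.0003
t: 8.3
ee_pos: [0.4303, -0.2631, 0.2487]
ee_rot: [-0.0, 0.997, -0.075, -0.0]
contact_force: [0.2, 0.5, 1.0]
width: 0.0003
[[454, 167], [432, 225], [469, 239], [474, 193], [491, 192], [494, 181]]
[[295, 150], [298, 171], [287, 232], [350, 243], [364, 160]]
```

View pics/fin.png

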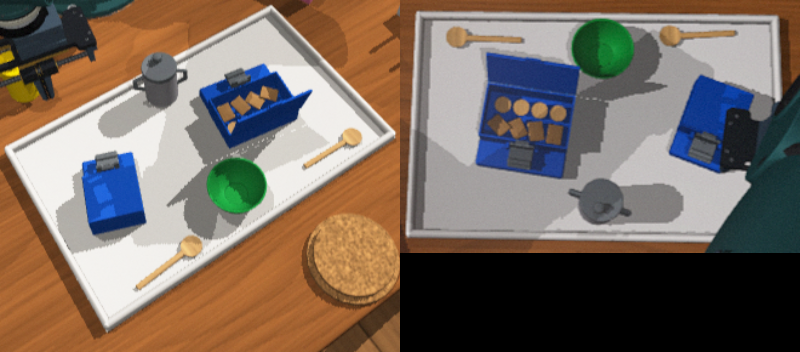

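View pics/fin2.png

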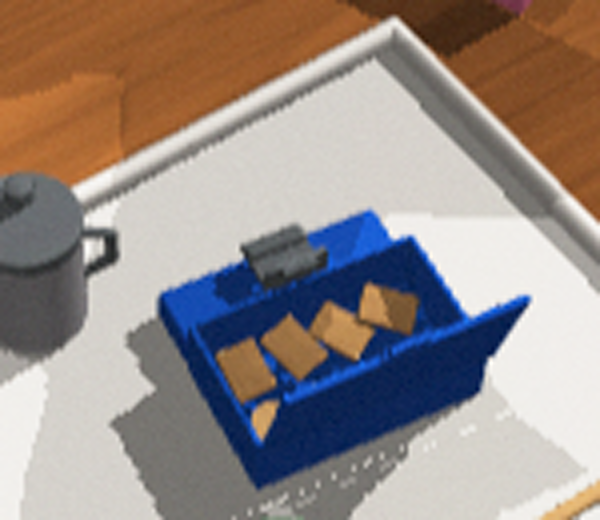

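The lid corner at crop (530,297) matches about 1.83 rad. The box's front corners are unchanged at (287,232) and (350,243), the short box is shut, and the arm is clear.

```bash
python3 -c "
from cell import env
print(env.hand_in())"
```

```text
the job is handed in; nothing more can be done
None
```

The long box is open. I pressed its clip down until the lid sprang ajar, then pushed the lid back with the shut fingertip to about 1.83 rad. That is past upright and just short of its 1.9 rad stop. I handed in at about 8.4 s on the robot's clock.

**Last checks:**
- **Lid:** it stayed open after the arm withdrew.
- **Long box:** its front corners sit on the same pixels in the top view as before I started.
- **Short box:** it is shut, and the part of its outline I could compare hasn't moved. The arm hid part of it from above, but the scene view shows it whole.
- **Other items:** the cup, bowl and spoons look to be in their places; I judged these by eye.
- **Robot:** it is touching nothing.

**Disagreements and overshoots:**
- **Position estimates:** the two cameras placed the box about 5 mm apart in x, so I used the mean, and the press worked.
- **Press force:** pressing 2 mm further, I ran the clip onto its stop. The reading at the end of that move was about 39 N upward and 17 N sideways, so about 42 N in all. That is well under the 120 N wrist limit. The fingertip was over the clip and the gripper's body looked clear, so I don't think the 40 N limit on the arm and body applies, but the force was higher than needed.

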